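Pack the finishing kit and bolt its case

ROBOT

A 7-joint arm with a two-finger parallel gripper is mounted at the origin on the work surface. World frame = base frame: x ahead of the robot, y to its left, z up, the work surface at z = 0. Lengths are in m, angles in degrees, forces in N, time in s.
With the tool pointing down it reaches from about 0.4 to 0.925 m from the base axis. Payload 5.6 kg.
Tool frame: the origin (TCP) lies midway between the tips of the shut fingers; the grasp point (between the pads) lies 19 mm behind it; z points along the fingers, y is the line along which they close (so a half turn about z gives the same grasp; the last joint's range is limited). The gripper opens to 85 mm and grips with 20 to 120 N. Pads are 22 mm wide; open, the fingers measure 114 mm over their backs; the gripper's body (76 mm by 85 mm) begins 54 mm behind the grasp point. The pads swing forward as they close: fully open they stand 13 mm farther back than shut.
Start: joints at [-2.464, 26.786, -0.665, 91.828, 0.344, 61.387, -3.226], TCP at [0.65, -0, 0.231] pointing down, gripper open.
Joint ranges: [-144.91, 144.91], [-17.63, 115.5], [-89.93, 88.59], [15.96, 139.68], [-74.01, 254.01], [8.47, 105.57], [-167.45, 167.45]. Speed limits (degrees/s): [147.25, 147.25, 180, 180, 180, 180, 180].

INTERFACE

Orientations are given as [roll, pitch, yaw] about the fixed x, y, z axes, in that order (R = Rz(yaw) Ry(pitch) Rx(roll)).
In Python, from rig import * gives the robot as it stands. The module is installed in compiled form; this text tells all that it offers.
- The arm moves only by the shell command python3 -m pendant 'ROWS' [OPENING] [FORCE]. ROWS is JSON, a list that holds one entry, the list of rows, each a list of 6 numbers: the shift along the tool's x, y, z in cm, then the turn, a rotation vector about the tool's x, y, z in rad. In form: [[[x, y, z, ax, ay, az], ...]]. A call has 1 to 10 rows; each row is the pose to reach, as a shift and turn from the pose commanded when the call began, along the tool's axes at that moment; what a row does not reach only later rows make up. A row lasts 1/12 s, in which the tool goes at most 41.7 mm and 7.16 degrees, less where a joint would pass 70% of its speed; a pose out of reach is approached as far as the arm can. A call with a gripper value outside its range is refused whole. OPENING is the finger opening in cm, from 0 to 8.54, set as the call begins (- or left out, the last holds). The fingers move at their own pace and stop on an object; FORCE is the grip in N (left out, the last holds). Time passes only in rows, so rows that repeat a pose let the fingers close. It gives the time, the measured TCP pose, the force, the opening and the grip force at its end, in the units of the state.
- observe(): the state, without advancing time (a new reading comes with each control period).
- capture(name): name is "scene" or "side" or "wrist"; returns a dict with "image" (400x640x3 uint8, red, green, blue), "range_z" (400x640 float32, m along the optical axis (not along the pixel's ray), 0 where there is no reading), "camera_matrix" (3x3 intrinsics, pixels), "R" (3x3) and "t" (3): a world point X has camera coordinates R X + t. Camera axes: x right, y down, z forward; pixel columns grow to the right and rows downward; lengths in m; the calibration is good to about 2 mm. A picture is of the moment at which its call begins.
- finish_job(): hands the job in; it is judged then, once.
The state is a dict: "t": time; "q": joint angles; "qd": joint speeds; "effort": joint torques, N m; "tool_pos": TCP position; "eef_rot": TCP orientation; "force": force on the tool from outside, world axes, zero at the start; "moment": the same for the moment, N m; "gripper_width": opening from 0.0 (shut) to 1.0 (fully open); "finger_force": force on a finger pad.
Only numpy, scipy, OpenCV 4.12 (cv2) and the standard library are available. Lean on these libraries where they do the work, as an engineer would, in place of code of your own. Each camera call takes 0.05 s, during which the arm holds its last target. There are 200 camera calls.

TASK

Pack up the finishing kit: push the things inside the plywood case up tight together to make room, and set the knobbed sanding block from the bench in with them, across the case and flat on its floor, so that everything stands flat and upright inside. Then shut the lid, slide the barrel bolt fully across into its keeper and turn its handle all the way down into the notch. Leave the other things on the bench where they are.

Things in the scene. Friction and masses are not known exactly. Their poses are not given: they have to be found in the camera images.
- case: Plywood case fixed to the bench, open on top. Origin: centre of its underside, on the bench; x along its length, away from the robot, y to its left, z up. Outside 260 (x) x 154 (y) mm, rim 90 mm above the bench, walls and floor 12 mm thick. On the outside of its right (-y) wall a cleat 42 mm wide, its top 102 mm above the bench, flush with the shut lid's top.
- case_floor (a point): Centre of the case's inner floor, 12 mm above the bench, same axes as the case. Inside x -118 to 118, y -65 to 65 mm, 78 mm deep. In it, in a row along x: a block, two jars side by side, a block, each filling most of the width. They take up 148 of the 236 mm but are spread out; the widest gap, 42 to 52 mm, is at the near (-x) wall. Pushed up tight they leave 88 mm.
- keeper (a point): Steel staple in the middle of the cleat, into which the bolt's 14 mm rod slides; 30 mm (x) wide, 22 mm (y), 26 mm high. This point is on its foot: x 0, y -97, z 102 mm in the case's frame.
- lid_hinge (a point): Middle of the lid's hinge line: top outer edge of the case's left (+y) wall, along x; x 0, y 77, z 90 mm in the case's frame. Its own axes turn with the lid. The lid is 260 (x) x 154 mm, 12 mm thick. On its outer (top) face, across the middle (x 0), is the barrel bolt; the rest is plain but for 3 mm thin battens, 18 mm wide, at x -108 and 108 mm.
- lid (a joint): Angle of the lid, rad: 0 shut, 1.57 upright, 1.7 to 2.0 (leaning back to the left, +y) at the start, stop at 2.1. A stiff hinge holds it wherever it is left; pushing near its free edge, 154 mm from the hinge line, takes about 6 N.
- bolt (a joint): Slide of the barrel bolt on the lid, m: 0 to 0.008 (drawn back) at the start, 0.040 fully across (stop). Lid shut, it moves towards -y of the case, with about 2 N. Rod axis 24 mm above the lid's underside, at x 0. Its steel casing, 28 mm (x) wide, stands 23 mm above the lid's top face and covers 36 to 146 mm from the hinge line.
- handle (a joint): Angle of the bolt's handle about the rod, rad: 0 straight up off the lid, grows as it turns over to the near (-x) side, 1.4 fully down in the notch (stop). A bar 10 mm thick with a ball end; under 1 N turns it and it stays where left. The casing keeps it within about 0.45 of upright until the bolt is fully across; once down it holds the bolt across.
- handle_ball (a point): Centre of the ball (16 mm across) at the end of the bolt's handle, 56 mm from the rod axis. Lid shut, bolt drawn back, handle upright: x 0, y -3, z 170 mm in the case's frame.
- sander_center (a point): Loose sanding block on the bench to the right of the case, 0.26 kg: cork-soled beech base 80 mm (x) by 114 mm (y), 30 mm thick, lower edges chamfered 4 mm, and an upright round wooden knob, 34 mm across, 40 mm high, amid its top; 70 mm high in all. This point: on the knob's axis, 35 mm above the underside. In the case its 114 mm side goes across (along y), either way round.
- drill_block_center (a point): Pine block with a row of drilled holes in its top, 44 mm (x) by 120 mm (y) by 50 mm high, loose in the case at one end of the row. Centre, half-way up.
- cork_block_center (a point): Cork block with a dark wooden back, 44 mm (x) by 120 mm (y) by 44 mm high, loose in the case at the other end of the row. Centre, half-way up.
- jar_a_center (a point): Amber glass jar with metal cap, 60 mm across, 64 mm tall, standing loose in the case, between the two blocks. Centre, half-way up.
- jar_b_center (a point): The second, equal jar beside it. Centre, half-way up. Pushing the whole row of blocks and jars along takes 5 to 15 N.
- offcut: Loose pine offcut, 140 x 45 x 22 mm, lying to the right of the case, beyond the sanding block. Bystander. Origin: centre of its underside.
- tin: Loose plain metal tin, 76 mm across, 100 mm tall, standing at the far right. Bystander. Origin: centre of its underside.
- try_square: Loose try square lying on the bench at the right: dark wooden stock 110 x 28 x 18 mm (origin under its middle) and a 150 mm steel blade. Bystander.
- mallet: Loose wooden mallet lying at the far left: head 65 x 120 x 75 mm, handle 34 mm thick, 240 mm long over all. Bystander. Origin: on its underside, near its middle.
- brush: Loose brush, 200 mm long, lying to the left of the case. Bystander. Origin: on its underside, near its middle.
- pot: Loose empty steel pot, 80 mm across, 90 mm tall, standing to the left of the case. Bystander. Origin: centre of its underside.
- tape: Loose tape measure, 66 x 70 x 36 mm, lying nearer the robot than the sanding block. Bystander. Origin: centre of its underside.
Things that resemble listed ones, but are neither listed nor needed, are in the scene too. What is shaped like the part that bears sander_center but green or yellow is not meant.

How it is judged:
By the outcome, as a careful person would: the job done as asked, in the order asked, and still so for the second after the job is handed in, with the robot touching nothing.
It also fails if it takes over 72 s, if anything falls off the work surface, if the arm or the gripper's body presses on something with over 40 N, if the wrist force passes 120 N, or if a joint passes its speed limit or range.

## Working session

There is one attempt and no reset: what is moved stays moved. The work goes in short steps, Python scripts to look and compute and a shell command to move; the robot and the scene stay as the last step left them, time stands still between calls to the robot, and variables do not carry over. Pictures are saved under pics/ and viewed, at most 13 in all, crops included, and the job is handed in when it is done.

```bash
mkdir -p pics; cat > h.py <<'E'
from rig import *
import numpy as np, cv2
def pts(c):
    K=c["camera_matrix"];z=c["range_z"];v,u=np.mgrid[:400,:640]
    P=np.stack([(u-K[0,2])/K[0,0]*z,(v-K[1,2])/K[1,1]*z,z],-1)
    W=(P-c["t"])@c["R"]   # R^T (P-t)
    W[z==0]=np.nan
    return W
def save(c,n): cv2.imwrite(f"pics/{n}.png",c["image"][:,:,::-1])
E
python3 - <<'E'
from h import *
for n in ("scene","side"):
    c=capture(n);save(c,n);np.savez(n+".npz",W=pts(c),**c);print(n,(-c["R"].T@c["t"]).round(3),c["camera_matrix"][0,0],(c["range_z"]==0).mean())
a=cv2.imread("pics/scene.png");b=cv2.imread("pics/side.png")
cv2.imwrite("pics/both.png",np.vstack([cv2.resize(a,(480,300)),cv2.resize(b,(480,300))]))
o=observe();print(o["tool_pos"],o["eef_rot"],o["force"],o["t"])
E
```

```text
scene [ 1.044 -0.577  1.288] 419.65294295224777 0.003984375
side [-0.102  0.656  1.094] 424.0423820601788 0.00398046875
[ 6.49480807e-01 -1.00744676e-04  2.30407818e-01] [-1.79906011e+02  7.23544887e-03  8.99934564e+01] [1.04750037 1.01718543 0.16656777] 0.1
```

View pics/scene.png

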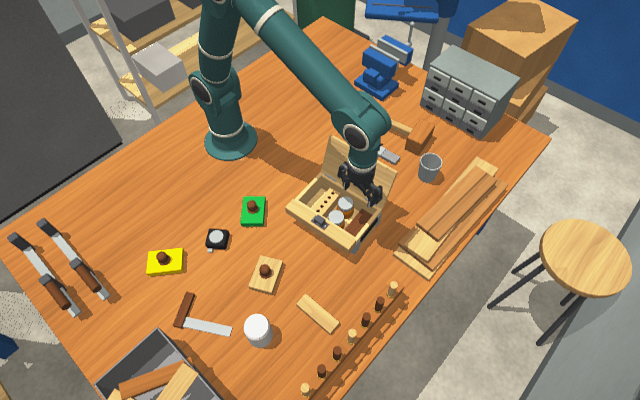

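View pics/side.png

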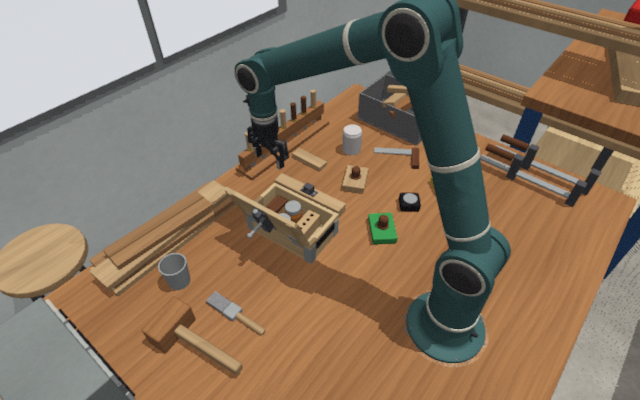

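```bash
python3 - <<'E'
from h import *
S={n:dict(np.load(n+".npz")) for n in ("scene","side")}
for n,s in S.items():
    W=s["W"]; 
    for name,(u,v) in {"scene":dict(sander=(255,280),green=(245,218),rimnear=(293,212),),"side":dict(sander=(350,186),green=(380,236))}[n].items(): print(n,name,W[v,u].round(4))
W=S["scene"]["W"]
def sel(W,z0,z1,x,y): 
    m=(W[...,2]>z0)&(W[...,2]<z1)&(W[...,0]>x[0])&(W[...,0]<x[1])&(W[...,1]>y[0])&(W[...,1]<y[1]); return m
c0=W[280,255]
for n,s in S.items():
    W=s["W"]
    p=W[sel(W,.024,.036,(c0[0]-.12,c0[0]+.12),(c0[1]-.12,c0[1]+.12))][:,:2]
    k=W[sel(W,.066,.076,(c0[0]-.12,c0[0]+.12),(c0[1]-.12,c0[1]+.12))]
    print(n,"sander rect",cv2.minAreaRect((p*1000).astype(np.float32)),len(p),"knob",k.mean(0).round(4),len(k), k.min(0).round(4),k.max(0).round(4))
    p=W[sel(W,.086,.094,(.4,1.),(-.25,.25))][:,:2]
    print(n,"rim",cv2.minAreaRect((p*1000).astype(np.float32)),len(p))
    p=W[sel(W,.098,.106,(.4,1.),(-.25,.25))][:,:2]
    print(n,"cleat",cv2.minAreaRect((p*1000).astype(np.float32)),len(p))
a=S["scene"]["image"][:,:,::-1]
x=cv2.resize(a[120:260,270:410],(560,560),interpolation=cv2.INTER_CUBIC)
y=cv2.resize(a[240:310,235:305],(240,240),interpolation=cv2.INTER_CUBIC)
o=np.zeros((560,800,3),np.uint8);o[:,:560]=x;o[:240,560:]=y;cv2.imwrite("pics/crop1.png",o)
E
```

```text
scene sander [ 0.5314 -0.3459  0.0292]
scene green [ 0.335  -0.2134  0.0277]
scene rimnear [ 0.4781 -0.1126  0.1029]
side sander [ 0.5188 -0.25    0.0339]
side green [ 0.3061 -0.1267  0.0336]
scene sander rect ((538.0751953125, -306.0742492675781), (80.91683197021484, 116.22172546386719), 26.906017303466797) 705 knob [ 0.539  -0.3066  0.0703] 67 [ 0.5245 -0.3209  0.0663] [ 0.5557 -0.2912  0.0744]
scene rim ((676.823486328125, -38.493804931640625), (287.5144958496094, 548.4166259765625), 72.99695587158203) 729
scene cleat ((673.8707275390625, -37.78387451171875), (283.443359375, 549.4105834960938), 73.00106811523438) 942
side sander rect ((569.4011840820312, -357.7852783203125), (84.48828125, 245.58653259277344), 30.383481979370117) 370 knob [ 0.5809 -0.358   0.0709] 68 [ 0.5208 -0.4557  0.0662] [ 0.6513 -0.2899  0.076 ]
side rim ((662.6323852539062, -30.735305786132812), (287.4811706542969, 518.695556640625), 72.9884033203125) 502
side cleat ((661.9080810546875, -0.6090774536132812), (241.81492614746094, 479.44830322265625), 89.17758178710938) 555
```

View pics/crop1.png

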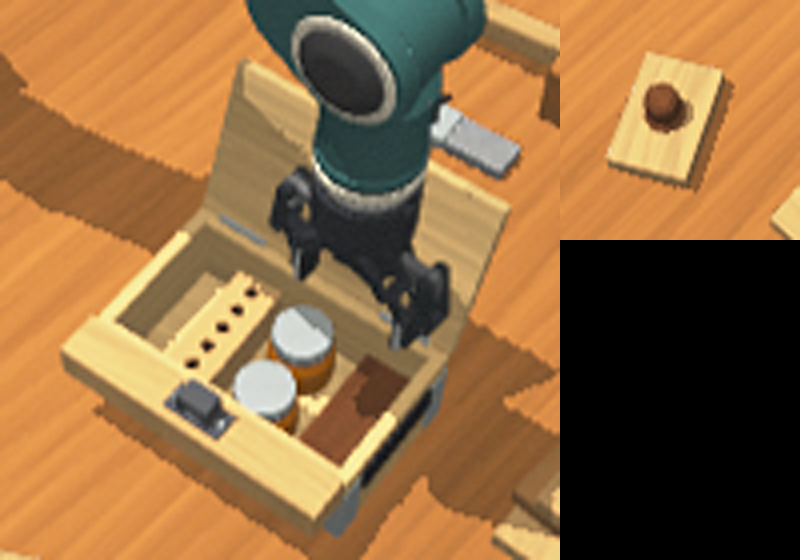

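```bash
python3 - <<'E'
from h import *
S={n:dict(np.load(n+".npz")) for n in ("scene","side")}
for n,s in S.items():
    W=s["W"]; im=s["image"].astype(int)
    wood=((im[...,0]>150)&(im[...,0]-im[...,2]>25))
    m=(abs(W[...,2]-.102)<.004)&wood&(W[...,0]>.4)&(W[...,0]<.85)&(W[...,1]<.0)&(W[...,1]>-.2)
    k,l,st,_=cv2.connectedComponentsWithStats(m.astype(np.uint8),connectivity=8)
    i=1+st[1:,4].argmax(); p=W[l==i]; r=cv2.minAreaRect((p[:,:2]*1000).astype(np.float32));print(n,"cleat",r,len(p),p[:,2].mean())
    if n=="scene":
        box=cv2.boxPoints(r); a=r[2] if r[1][0]>r[1][1] else r[2]-90
        th=np.radians(a); ux=np.array([np.cos(th),np.sin(th)]); uy=np.array([-ux[1],ux[0]])
        C=np.array(r[0])/1000+uy*(.077+.021); print("case yaw",a,"centre",C)
    # points in case frame
    d=W[...,:2]-C; X=d@ux*1000; Y=d@uy*1000; Z=W[...,2]*1000
    ins=(abs(X)<116)&(abs(Y)<63)
    for nm,z in dict(drill=62,jar=76,cork=56).items():
        mm=ins&(abs(Z-z)<4); 
        k,l,st,_=cv2.connectedComponentsWithStats(mm.astype(np.uint8),connectivity=8)
        for i in range(1,k):
            if st[i,4]>25: q=l==i; print(n,nm,st[i,4],"x",X[q].min().round(),X[q].max().round(),"y",Y[q].min().round(),Y[q].max().round(),"rgb",im[q].mean(0).round())
    rim=(abs(Z-90)<4)&(abs(X)<135)&(abs(Y)<82)&wood
    print(n,"rim",np.percentile(X[rim],[1,99]).round(1),np.percentile(Y[rim],[1,99]).round(1),rim.sum())
    # lid: points above rim, left
    L=(Z>105)&(Z<245)&(Y>60)&(Y<200)&(abs(X)<128)&wood
    q=np.c_[Y[L]-77,Z[L]-90]; print(n,"lid ang",np.percentile(np.degrees(np.arctan2(q[:,1],-q[:,0])),[5,25,50,75,95]).round(1),L.sum(), "r max",np.percentile(np.hypot(*q.T),99))
E
```

```text
scene cleat ((568.824951171875, -83.60188293457031), (261.6073303222656, 45.05379104614258), 5.127237796783447) 719 0.1024195516307449
case yaw 5.127237796783447 centre [0.56006691 0.01400599]
scene drill 296 x -74.0 -25.0 y -51.0 63.0 rgb [222. 192. 122.]
scene drill 30 x 93.0 109.0 y -21.0 38.0 rgb [111.  69.  42.]
scene jar 128 x -12.0 39.0 y 3.0 63.0 rgb [187. 191. 186.]
scene jar 138 x -6.0 46.0 y -58.0 -7.0 rgb [209. 212. 207.]
scene cork 313 x 64.0 110.0 y -49.0 62.0 rgb [121.  77.  47.]
scene rim [-128.7  130.6] [-71.2  80.8] 513
scene lid ang [105.5 108.2 109.2 110.2 112.3] 929 r max 157.38151219624086
side cleat ((501.845458984375, -91.97574615478516), (122.0704116821289, 46.40133285522461), 4.670249938964844) 211 0.10369779259725355
side drill 132 x 63.0 111.0 y -62.0 8.0 rgb [108.  70.  48.]
side drill 200 x -72.0 -24.0 y -62.0 33.0 rgb [181. 152. 113.]
side jar 114 x -6.0 46.0 y -57.0 -4.0 rgb [154. 156. 154.]
side jar 29 x -4.0 36.0 y 6.0 21.0 rgb [163. 162. 157.]
side cork 130 x 64.0 113.0 y -62.0 6.0 rgb [106.  70.  48.]
side cork 31 x -8.0 18.0 y -47.0 -7.0 rgb [116.  80.  53.]
side cork 28 x -72.0 -66.0 y -62.0 30.0 rgb [130. 107.  77.]
side rim [-128.8  132.4] [-78.8  58.3] 313
side lid ang [109.1 110.  111.2 112.5 113.3] 364 r max 161.43319484040873
```

```bash
cat >> h.py <<'E'
from scipy.spatial.transform import Rotation as Ro
YAW=5.1; C=np.array([.5605,.0140,0]); RC=Ro.from_euler("z",YAW,degrees=True)
def w2c(p): return RC.inv().apply(np.array(p)-C)*1000
def c2w(p): return RC.apply(np.array(p)/1000)+C
def row(world,yaw=None,pitch=0,case=False,R=None):
    "shift (cm) and turn (rad) in tool axes from the measured pose"
    o=observe(); R0=Ro.from_euler("xyz",o["eef_rot"],degrees=True)
    if case: world=c2w(world)
    if R is None: R=R0 if yaw is None else Ro.from_euler("xyz",[180,0,yaw],degrees=True)
    d=R0.inv().apply(np.array(world)-o["tool_pos"])*100
    print(np.r_[d,(R0.inv()*R).as_rotvec()].round(3).tolist(),"F",np.round(o["force"],1),"case",w2c(o["tool_pos"]).round(1),"rot",np.round(o["eef_rot"],1),"t",round(o["t"],2),"q",np.round(o["q"]),"w",round(o["gripper_width"],2))
E
python3 -c "
from h import *
row([-94.5,0,231],5.1,case=True)
row([-94.5,0,24],5.1,case=True)"
```

```text
[0.568, -18.311, -0.029, -0.001, 0.001, 1.482] F [1.  1.  0.2] case [ 87.4 -22.  230.4] rot [-179.9    0.    90. ] t 0.1 q [-2. 27. -1. 92.  0. 61. -3.] w 1.0
[0.571, -18.277, 20.671, -0.001, 0.001, 1.482] F [1.  1.  0.2] case [ 87.4 -22.  230.4] rot [-179.9    0.    90. ] t 0.1 q [-2. 27. -1. 92.  0. 61. -3.] w 1.0
```

```bash
r=0; python3 -m pendant '[[[0.57,-18.3,0,0,0,1.482],[0.57,-18.3,0,0,0,1.482],[0.57,-18.3,0,0,0,1.482],[0.57,-18.3,0,0,0,1.482],[0.57,-18.3,0,0,0,1.482],[0.57,-18.3,0,0,0,1.482],[0.57,-18.3,0,0,0,1.482],[0.57,-18.3,0,0,0,1.482],[0.57,-18.3,0,0,0,1.482],[0.57,-18.3,0,0,0,1.482]]]' 3
python3 -c "
from h import *
row([-94.5,0,231],5.1,case=True)"
```

```text
t: 0.93
tool_pos: [0.4667, 0.0057, 0.2311]
eef_rot: [-180.0, 0.0, 18.0]
force: [-0.0, -0.6, -0.9]
gripper_width: 0.348
finger_force: 0.0
[-0.029, -0.003, 0.011, -0.0, 0.0, 0.226] F [-0.  -0.6 -0.9] case [-94.2   0.  231.1] rot [-180.    0.   18.] t 0.93 q [-12.   9.   8. 117.  -1.  54. -75.] w 0.35
```

```bash
python3 -m pendant '[[[0,0,2,0,0,0.225],[0,0,5,0,0,0.225],[0,0,8,0,0,0.225],[0,0,11,0,0,0.225],[0,0,12,0,0,0.225],[0,0,12,0,0,0.225]]]'
python3 -c "
from h import *
row([-95,0,23],5.1,case=True)
c=capture('wrist');save(c,'w1')"
```

```text
t: 1.43
tool_pos: [0.4649, 0.0055, 0.109]
eef_rot: [180.0, 0.3, 5.5]
force: [-0.7, -0.4, 0.3]
gripper_width: 0.348
finger_force: 0.0
[0.147, 0.003, 8.601, 0.0, 0.006, 0.007] F [-0.7 -0.4  0.3] case [-96.   0. 109.] rot [180.    0.3   5.5] t 1.43 q [-12.  20.   8. 123.  -4.  38. -85.] w 0.35
```

View pics/w1.png

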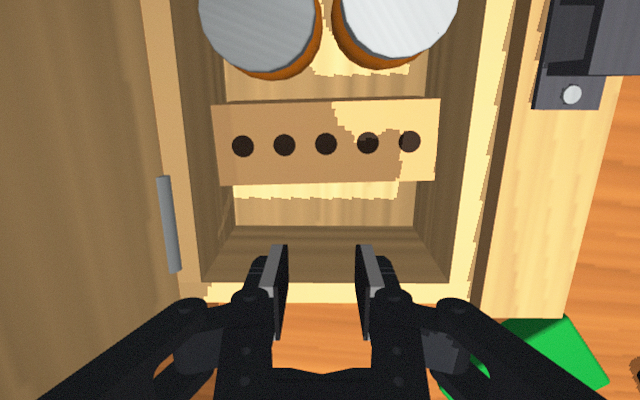

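```bash
python3 -c "
from h import *
c=capture('wrist');W=pts(c)
f=lambda p:(c['camera_matrix']@(c['R']@c2w(p)+c['t']));g=lambda p:(f(p)[:2]/f(p)[2]).round()
print(g([-118,0,90]),g([-130,0,90]),g([-96,0,109]),g([-118,-65,90]),g([-118,65,90]),g([-71,0,62]))
for u,v in [(325,278),(325,295),(325,178),(325,110),(230,292),(185,150),(460,150),(278,260),(270,300)]: print(u,v,w2c(W[v,u]).round(1))"
```

```text
[320. 281.] [320. 301.] [320. 261.] [442. 282.] [198. 281.] [321. 182.]
325 278 [-119.2   -2.7   84.6]
325 295 [-125.7   -2.7   90.9]
325 178 [-68.4  -2.5  63. ]
325 110 [-31.3  -2.1  62.1]
230 292 [-124.5   48.1   90.5]
185 150 [-48.3  64.3  89. ]
460 150 [-48.2 -67.6  84.8]
278 260 [-84.7  16.7 129. ]
270 300 [-88.   16.9 151.2]
```

```bash
python3 -m pendant '[[[0.1,0,2,0,0,0],[0.1,0,4,0,0,0],[0.1,0,6,0,0,0],[0.1,0,7.5,0,0,0],[0.1,0,8.5,0,0,0],[0.1,0,8.6,0,0,0],[0.1,0,8.6,0,0,0]]]'
python3 -c "
from h import *
row([-41,0,23],5.1,case=True)"
```

```text
t: 2.12
tool_pos: [0.4688, 0.0058, 0.0261]
eef_rot: [-180.0, -0.1, 5.5]
force: [0.1, 0.1, 1.0]
gripper_width: 0.349
finger_force: 0.0
[5.104, 0.029, 0.313, -0.0, -0.001, 0.007] F [0.1 0.1 1. ] case [-92.   -0.   26.1] rot [-1.8e+02 -1.0e-01  5.5e+00] t 2.12 q [-10.  29.   6. 124.  -7.  27. -83.] w 0.35
```

```bash
python3 -m pendant '[[[0.5,0,0.2,0,0,0],[1,0,0.2,0,0,0],[1.5,0,0.2,0,0,0],[2,0,0.2,0,0,0],[2.5,0,0.2,0,0,0],[3,0,0.2,0,0,0],[3.5,0,0.2,0,0,0],[4,0,0.2,0,0,0],[4.5,0,0.2,0,0,0],[4.7,0,0.2,0,0,0]]]'
python3 -c "
from h import *
row([-41,0,23],5.1,case=True)"
```

```text
t: 2.95
tool_pos: [0.513, 0.01, 0.023]
eef_rot: [-180.0, 0.3, 5.5]
force: [-9.1, -1.0, 8.2]
gripper_width: 0.354
finger_force: 4.7
[0.665, 0.03, 0.0, -0.0, 0.005, 0.006] F [-9.1 -1.   8.2] case [-47.6   0.3  23. ] rot [-180.     0.3    5.5] t 2.95 q [-10.  32.   6. 118.  -7.  30. -83.] w 0.35
```

```bash
python3 -m pendant '[[[0.3,0,0,0,0,0],[0.5,0,0,0,0,0],[0.7,0,0,0,0,0],[0.7,0,0,0,0,0]]]'
python3 -c "
from h import *
row([-41,0,23],5.1,case=True)
c=capture('wrist');save(c,'w2');W=pts(c)
X=w2c(W.reshape(-1,3)).reshape(W.shape)
for z,n in ((62,'drill'),(56,'cork')):
  m=(abs(X[...,2]-z)<3)&(abs(X[...,1])<62)&(abs(X[...,0])<117);print(n,np.percentile(X[m][:,0],[1,99]),m.sum())
"
```

```text
t: 3.28
tool_pos: [0.519, 0.0105, 0.0229]
eef_rot: [-180.0, 0.4, 5.5]
force: [-10.3, -0.2, 8.3]
gripper_width: 0.351
finger_force: 4.8
[0.065, 0.026, -0.009, -0.0, 0.007, 0.006] F [-10.3  -0.2   8.3] case [-41.7   0.3  22.9] rot [-180.     0.4    5.5] t 3.28 q [-10.  33.   6. 117.  -7.  31. -83.] w 0.35
drill [-38.55016486  12.97691632] 50012
cork [-51.60120059  48.80449862] 1606
```

```bash
python3 -m pendant '[[[0.2,0,0,0,0,0],[0.3,0,0,0,0,0],[0.4,0,0,0,0,0],[0.4,0,0,0,0,0]]]'
python3 -c "
from h import *
row([-41,0,23],5.1,case=True)"
```

```text
t: 3.67
tool_pos: [0.5188, 0.0106, 0.0228]
eef_rot: [-179.9, 0.8, 5.5]
force: [-20.6, -1.2, 19.4]
gripper_width: 0.349
finger_force: 9.9
[0.081, 0.031, -0.019, -0.001, 0.015, 0.006] F [-20.6  -1.2  19.4] case [-41.8   0.3  22.8] rot [-179.9    0.8    5.5] t 3.67 q [-10.  33.   6. 117.  -7.  31. -83.] w 0.35
```

View pics/w2.png

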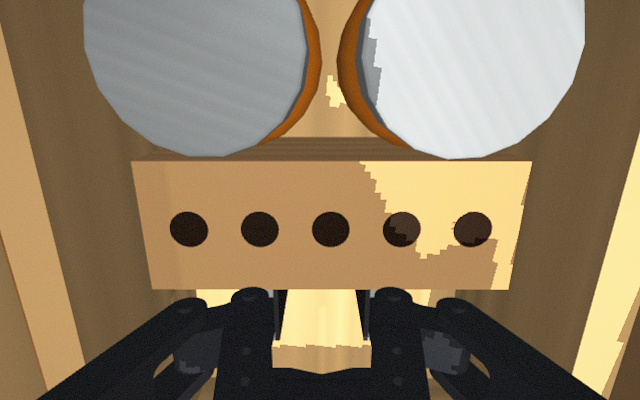

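```bash
python3 -m pendant '[[[-0.8,0,0,0,0,0],[-2,0,0,0,0,0],[-2.6,0,-2,0,0,0],[-2.6,0,-6,0,0,0],[-2.6,0,-10,0,0,0],[-2.6,0,-14,0,0,0],[-2.6,0,-16,0,0,0],[-2.6,0,-16,0,0,0]]]'
python3 -c "
from h import *
row([.5385,-.3063,.17],26.9)
c=capture('wrist');save(c,'w3');W=pts(c);X=w2c(W.reshape(-1,3)).reshape(W.shape)
m=(abs(X[...,2]-62)<3)&(abs(X[...,1])<60)&(X[...,0]<20)&(X[...,0]>-60);print('drill',X[m].min(0),X[m].max(0),m.sum(), cv2.minAreaRect(X[m][:,:2].astype(np.float32)))"
```

```text
t: 4.33
tool_pos: [0.5045, 0.0092, 0.1889]
eef_rot: [-180.0, -0.7, 5.5]
force: [0.8, 0.6, 1.0]
gripper_width: 0.349
finger_force: 0.0
[0.353, 31.727, 1.885, 0.002, -0.013, -0.374] F [0.8 0.6 1. ] case [-56.3   0.2 188.9] rot [-180.    -0.7    5.5] t 4.33 q [-13.  15.   9. 115.  -3.  49. -86.] w 0.35
drill [-32.00108763 -59.99865348  60.30344592] [18.00645945 57.06509527 64.9928535 ] 9022 ((-6.932966232299805, -1.5207672119140625), (49.566925048828125, 117.07084655761719), 0.3636366128921509)
```

```bash
python3 -m pendant '[[[0.35,31.7,0,0,0,-0.374],[0.35,31.7,0,0,0,-0.374],[0.35,31.7,0,0,0,-0.374],[0.35,31.7,0,0,0,-0.374],[0.35,31.7,0,0,0,-0.374],[0.35,31.7,0,0,0,-0.374],[0.35,31.7,0,0,0,-0.374],[0.35,31.7,0,0,0,-0.374],[0.35,31.7,0,0,0,-0.374],[0.35,31.7,0,0,0,-0.374]]]' 6
python3 -c "
from h import *
row([.5385,-.3063,.036],26.9)
c=capture('wrist');W=pts(c)
m=(abs(W[...,2]-.030)<.004)&(np.hypot(W[...,0]-.538,W[...,1]+.306)<.09);print('base',cv2.minAreaRect((W[m][:,:2]*1000).astype(np.float32)),m.sum())
m=(abs(W[...,2]-.07)<.003)&(np.hypot(W[...,0]-.538,W[...,1]+.306)<.05);print('knob',cv2.minEnclosingCircle((W[m][:,:2]*1000).astype(np.float32)),W[m].mean(0),m.sum())"
```

```text
t: 5.22
tool_pos: [0.5324, -0.3094, 0.1812]
eef_rot: [-180.0, 0.1, 26.6]
force: [0.7, 0.7, 0.1]
gripper_width: 0.703
finger_force: 0.0
[0.721, 0.004, 14.519, -0.001, 0.002, -0.005] F [0.7 0.7 0.1] case [ -56.8 -319.6  181.2] rot [-1.80e+02  1.00e-01  2.66e+01] t 5.22 q [ 18.  27.  12. 100.  -7.  54. -31.] w 0.7
base ((535.9580078125, -308.83502197265625), (80.73296356201172, 114.19942474365234), 26.939138412475586) 9952
knob ((536.3815307617188, -308.4386901855469), 15.34714412689209) [ 0.53696482 -0.30826059  0.0699695 ] 1101
```

```bash
python3 -m pendant '[[[0.46,0.06,3.5,0,0,0],[0.46,0.06,7,0,0,0],[0.46,0.06,10,0,0,0],[0.46,0.06,12.5,0,0,0],[0.46,0.06,14,0,0,0],[0.46,0.06,14.5,0,0,0],[0.46,0.06,14.5,0,0,0]]]'
python3 -m pendant '[[[0,0,0,0,0,0],[0,0,0,0,0,0],[0,0,0,0,0,0],[0,0,0,0,0,0],[0,0,0,0,0,0],[0,0,0,0,0,0]]]' 0 60
python3 -m pendant '[[[0,0,-2,0,0,0],[0,0,-6,0,0,0],[0,0,-10,0,0,0],[0,0,-14,0,0,0],[0,0,-18,0,0,0],[0,0,-18,0,0,0]]]'
python3 -c "
from h import *
row([-74.5,-1.5,215],5.1,case=True)
c=capture('wrist');save(c,'w4')"
```

```text
t: 5.85
tool_pos: [0.5374, -0.3024, 0.0364]
eef_rot: [-179.8, 0.1, 27.0]
force: [-0.0, -0.8, 2.0]
gripper_width: 0.704
finger_force: 0.0
t: 6.35
tool_pos: [0.5396, -0.3054, 0.0402]
eef_rot: [179.8, -0.1, 26.9]
force: [1.9, 1.2, 7.1]
gripper_width: 0.379
finger_force: 60.3
t: 6.85
tool_pos: [0.5417, -0.3071, 0.2273]
eef_rot: [179.4, -0.5, 26.9]
force: [1.1, -1.8, -1.6]
gripper_width: 0.377
finger_force: 60.7
[9.221, -30.427, 0.965, 0.009, -0.011, 0.38] F [ 1.1 -1.8 -1.6] case [ -47.3 -318.2  227.3] rot [179.4  -0.5  26.9] t 6.85 q [ 17.  24.  13.  98.  -6.  58. -31.] w 0.38
```

View pics/w4.png

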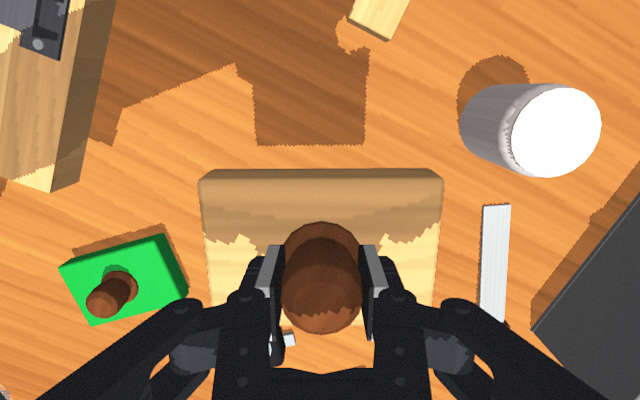

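```bash
python3 -m pendant '[[[2.3,-7.6,0,0,0,0.1],[4.6,-15,0,0,0,0.2],[6.9,-22.5,0,0,0,0.3],[9.2,-30.4,0,0,0,0.38],[9.2,-30.4,0,0,0,0.38],[9.2,-30.4,0,0,0,0.38],[9.2,-30.4,0,0,0,0.38],[9.2,-30.4,0,0,0,0.38],[9.2,-30.4,0,0,0,0.38],[9.2,-30.4,0,0,0,0.38]]]'
python3 -m pendant '[[[0,0,0,0,0,0],[0,0,0,0,0,0],[0,0,0,0,0,0]]]'
python3 -c "
from h import *
row([-74.5,-1.5,120],5.1,case=True)
c=capture('wrist');save(c,'w5');W=pts(c);X=w2c(W.reshape(-1,3)).reshape(W.shape);t=w2c(observe()['tool_pos'])
D=X-t
m=(abs(D[...,0])<70)&(abs(D[...,1])<70)&(abs(D[...,2]+6)<8);z=np.median(D[m][:,2]);print('z',z,np.percentile(D[m][:,2],[5,50,95]))
m&=(abs(D[...,2]-z)<3);print('base rel tool',D[m].min(0),D[m].max(0),m.sum())
e=[]
for v in range(-50,51,10):
  q=m&(abs(D[...,1]-v)<5);e.append((v,D[q][:,0].max().round(1)))
print(e)"
```

```text
t: 7.73
tool_pos: [0.4807, 0.0096, 0.2167]
eef_rot: [-180.0, 0.2, 5.4]
force: [-0.3, -0.6, -2.8]
gripper_width: 0.379
finger_force: 61.0
t: 7.98
tool_pos: [0.4822, 0.0064, 0.2178]
eef_rot: [180.0, 0.1, 5.0]
force: [0.3, 0.3, -3.1]
gripper_width: 0.379
finger_force: 61.0
[0.424, 0.084, 9.776, 0.0, 0.001, -0.002] F [ 0.3  0.3 -3.1] case [-78.6  -0.6 217.8] rot [1.8e+02 1.0e-01 5.0e+00] t 7.98 q [-13.  11.   9. 116.  -2.  53. -88.] w 0.38
z -9.618560084251811 [-11.04552299  -9.61856008  -5.72614369]
base rel tool [-44.0451475  -57.62861678 -12.61760881] [35.94120699 56.41141637 -6.61969229] 19746
[(-50, np.float64(35.9)), (-40, np.float64(35.8)), (-30, np.float64(35.9)), (-20, np.float64(35.8)), (-10, np.float64(35.7)), (0, np.float64(35.9)), (10, np.float64(35.9)), (20, np.float64(35.9)), (30, np.float64(35.9)), (40, np.float64(35.8)), (50, np.float64(35.9))]
```

```bash
python3 -m pendant '[[[0.8,0.05,2,0,0,0],[0.8,0.05,4.5,0,0,0],[0.8,0.05,6.5,0,0,0],[0.8,0.05,8,0,0,0],[0.8,0.05,8,0,0,0],[0.8,0.05,8,0,0,0]]]'
python3 -c "
from h import *
row([-70.5,-1.5,52],5.1,case=True)
c=capture('wrist');save(c,'w6');W=pts(c);X=w2c(W.reshape(-1,3)).reshape(W.shape)
m=(abs(X[...,2]-62)<3)&(abs(X[...,1])<55)&(X[...,0]<20)&(X[...,0]>-60);print('drill',X[m].min(0),m.sum())
m=(abs(X[...,2]-128)<4)&(abs(X[...,1])<62)&(X[...,0]<-20);print('base',X[m].min(0),X[m].max(0))"
```

```text
t: 8.53
tool_pos: [0.4901, 0.0074, 0.1378]
eef_rot: [180.0, 0.1, 5.1]
force: [0.0, 0.4, -2.1]
gripper_width: 0.385
finger_force: 61.0
[0.034, 0.111, 8.582, 0.0, 0.002, -0.001] F [ 0.   0.4 -2.1] case [-70.7  -0.4 137.8] rot [1.8e+02 1.0e-01 5.1e+00] t 8.53 q [-12.  19.   9. 119.  -4.  43. -86.] w 0.39
drill [-31.68924831 -54.99544616  60.12680933] 13498
base [-114.96618509  -58.12195168  124.01025289] [-34.55752232  56.25791566 131.99895755]
```

View pics/w6.png

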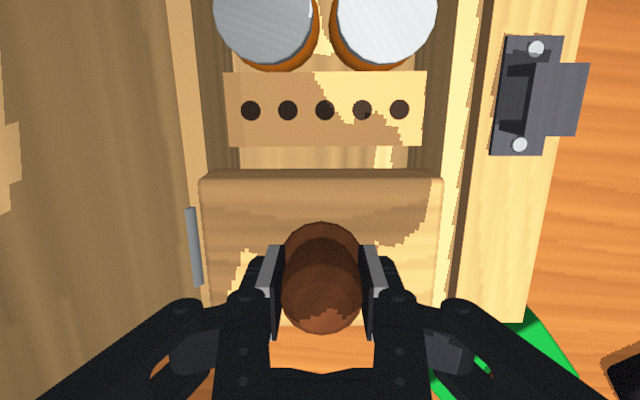

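```bash
python3 -m pendant '[[[0,0.08,1.5,0,0,0],[0,0.08,3,0,0,0],[0,0.08,4,0,0,0],[0,0.08,5,0,0,0],[0,0.08,6,0,0,0],[0,0.08,6.8,0,0,0],[0,0.08,7.5,0,0,0],[0,0.08,8,0,0,0],[0,0.08,8.3,0,0,0],[0,0.08,8.3,0,0,0]]]'
python3 -c "
from h import *
row([-70.5,-1.5,52],5.1,case=True)"
```

```text
t: 9.42
tool_pos: [0.4903, 0.0073, 0.0547]
eef_rot: [180.0, 0.0, 5.1]
force: [-0.8, 0.1, -3.5]
gripper_width: 0.378
finger_force: 61.0
[0.005, 0.102, 0.273, 0.0, 0.001, 0.001] F [-0.8  0.1 -3.5] case [-70.5  -0.5  54.7] rot [180.    0.    5.1] t 9.42 q [-11.  27.   7. 121.  -6.  32. -84.] w 0.38
```

```bash
python3 -m pendant '[[[0,0,0.15,0,0,0],[0,0,0.3,0,0,0],[0,0,0.4,0,0,0],[0,0,0.4,0,0,0]]]'
python3 -c "
from h import *
row([-70.5,-1.5,52],5.1,case=True)"
```

```text
t: 9.75
tool_pos: [0.4909, 0.0075, 0.0522]
eef_rot: [-180.0, -0.0, 5.2]
force: [-1.8, 0.9, 3.6]
gripper_width: 0.38
finger_force: 62.0
[-0.06, 0.117, 0.019, -0.0, -0.001, 0.001] F [-1.8  0.9  3.6] case [-69.9  -0.3  52.2] rot [-180.    -0.     5.2] t 9.75 q [-11.  28.   7. 121.  -6.  32. -84.] w 0.38
```

```bash
python3 -m pendant '[[[0,0,0,0,0,0],[0,0,0,0,0,0],[0,0,0,0,0,0],[0,0,-1,0,0,0],[0,0,-5,0,0,0],[0,0,-9,0,0,0],[0,0,-13,0,0,0],[0,0,-17,0,0,0],[0,0,-17,0,0,0]]]' 6
python3 -c "
from h import *
row([70,180,300],5.1,case=True)
c=capture('wrist');save(c,'w7');W=pts(c);X=w2c(W.reshape(-1,3)).reshape(W.shape)
for z,n in ((42,'base'),(62,'drill'),(82,'knob')):
  m=(abs(X[...,2]-z)<2.5)&(abs(X[...,1])<60)&(X[...,0]<20)&(X[...,0]>-117);print(n,X[m].min(0).round(1),X[m].max(0).round(1),m.sum(),X[m][:,2].std())
d=capture('scene');save(d,'s2')
b=capture('side');save(b,'side2')
for n,q in(('scene',d),('side',b)):
  W=pts(q);Q=w2c(W.reshape(-1,3)).reshape(W.shape)
  f=lambda p:(q['camera_matrix']@(q['R']@c2w(p)+q['t']));h=lambda p:(f(p)[:2]/f(p)[2]).round()
  print(n,'lid mid edge px',h([0,128,236]),'handle',h([0,190,190]))
"
```

```text
t: 10.5
tool_pos: [0.4951, 0.0074, 0.2298]
eef_rot: [-180.0, -0.9, 5.1]
force: [1.1, -0.1, 0.1]
gripper_width: 0.701
finger_force: 0.0
[13.676, -18.078, -6.806, -0.001, -0.015, 0.0] F [ 1.1 -0.1  0.1] case [-65.7  -0.8 229.8] rot [-180.    -0.9    5.1] t 10.5 q [-13.  11.  10. 114.  -2.  54. -87.] w 0.7
base [-114.5  -57.9   39.5] [20.  56.3 44.5] 7667 0.7830402360713195
drill [-67.9 -60.   59.6] [18.4 57.1 64.5] 6905 0.7281315873553486
knob [-88.6 -15.7  79.5] [-58.7  13.9  84.5] 796 1.1824564253874832
scene lid mid edge px [361. 153.] handle [371. 150.]
side lid mid edge px [260. 205.] handle [247. 230.]
```

```bash
python3 -c "
import cv2,numpy as np
a=cv2.imread('pics/side2.png')[160:280,190:360];b=cv2.imread('pics/w7.png')
a=cv2.resize(a,(680,480),interpolation=cv2.INTER_CUBIC);cv2.imwrite('pics/c2.png',a)"
```

```text
(no output)
```

View pics/c2.png

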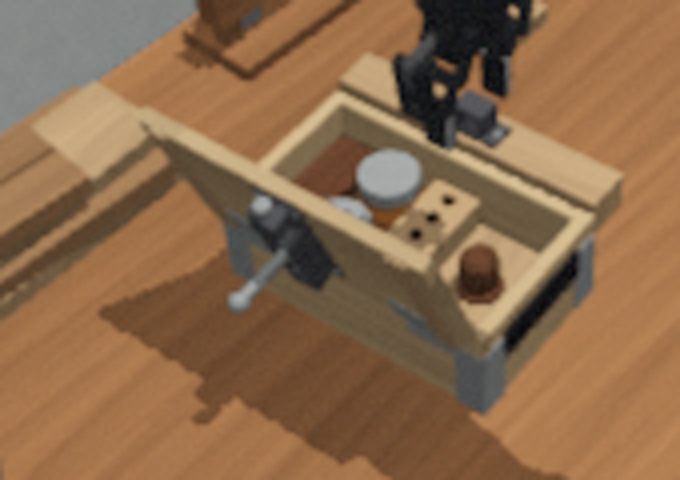

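```bash
python3 -m pendant '[[[-0.4,0,-4,0,0,0],[-0.9,0,-8,0,0,0],[-0.9,-3,-8,0,0,0],[-0.9,-7,-8,0,0,0],[-0.9,-11,-8,0,0,0],[-0.9,-15,-8,0,0,0],[-0.9,-19,-8,0,0,0],[-0.9,-19,-8,0,0,0],[-0.9,-19,-8,0,0,0]]]' 0 60
python3 -m pendant '[[[0,0,3,0,0,0],[0,0,6,0,0,0],[0,0,9,0,0,0],[0,0,10,0,0,0],[0,0,10,0,0,0]]]'
python3 -c "
from h import *
row([-75,147,208],5.1,case=True)"
```

```text
t: 11.4
tool_pos: [0.463, 0.1977, 0.2992]
eef_rot: [179.9, 0.2, 5.4]
force: [-0.3, -0.7, 0.2]
gripper_width: -0.002
finger_force: 0.0
t: 11.82
tool_pos: [0.4627, 0.1934, 0.1981]
eef_rot: [179.8, 0.4, 5.0]
force: [0.1, -0.0, 0.3]
gripper_width: 0.001
finger_force: 0.0
[0.647, 4.037, -0.982, 0.003, 0.007, -0.001] F [ 0.1 -0.   0.3] case [-81.5 187.3 198.1] rot [179.8   0.4   5. ] t 11.82 q [ -27.   15.    1.  114.   -0.   51. -111.] w 0.0
```

```bash
python3 -m pendant '[[[0.6,2,-0.5,0,0,0],[0.6,3,-0.8,0,0,0],[0.6,4,-1,0,0,0],[0.6,5.1,-1.3,0,0,0],[0.6,6.2,-1.6,0,0,0],[0.6,7.3,-1.9,0,0,0],[0.6,8.4,-2.2,0,0,0],[0.6,9.5,-2.2,0,0,0],[0.6,10.6,-2.1,0,0,0],[0.6,11.7,-2,0,0,0]]]'
python3 -c "
from h import *
row([-75,58,216],5.1,case=True)"
```

```text
t: 12.65
tool_pos: [0.4817, 0.0794, 0.2223]
eef_rot: [-179.9, -0.1, 5.2]
force: [1.1, 4.2, 4.5]
gripper_width: -0.004
finger_force: 2.4
[-0.236, 1.416, 0.631, -0.001, -0.002, 0.001] F [1.1 4.2 4.5] case [-72.7  72.2 222.3] rot [-1.799e+02 -1.000e-01  5.200e+00] t 12.65 q [-17.  12.   5. 115.  -1.  53. -97.] w -0.0
```

```bash
python3 -m pendant '[[[-0.2,1.4,0.6,0,0,0],[-0.2,2.5,0.9,0,0,0],[-0.2,3.5,1.3,0,0,0],[-0.2,4.5,1.9,0,0,0],[-0.2,5.5,2.5,0,0,0],[-0.2,6.4,3.2,0,0,0],[-0.2,7.2,3.9,0,0,0],[-0.2,8,4.8,0,0,0],[-0.2,8.7,5.7,0,0,0],[-0.2,9.3,6.6,0,0,0]]]'
python3 -c "
from h import *
row([-75,-26,146],5.1,case=True)"
```

```text
t: 13.48
tool_pos: [0.4871, -0.0147, 0.1543]
eef_rot: [180.0, 0.0, 5.1]
force: [0.6, -0.9, 3.2]
gripper_width: -0.004
finger_force: 1.5
[0.063, 0.397, 0.826, 0.001, 0.001, -0.0] F [ 0.6 -0.9  3.2] case [-75.6 -22.  154.3] rot [180.    0.    5.1] t 13.48 q [ -9.  17.   8. 119.  -3.  45. -84.] w -0.0
```

Continue down to shut (top at z 102).

```bash
python3 -m pendant '[[[0,0.4,0.9,0,0,0],[0,0.7,1.7,0,0,0],[0,1,2.5,0,0,0],[0,1.2,3.3,0,0,0],[0,1.3,4.1,0,0,0],[0,1.3,4.7,0,0,0],[0,1.3,5.1,0,0,0],[0,1.3,5.3,0,0,0],[0,1.3,5.3,0,0,0]]]'
python3 -c "
from h import *
row([-75,-26,146],5.1,case=True)"
```

```text
t: 14.23
tool_pos: [0.488, -0.0258, 0.1025]
eef_rot: [-180.0, 0.1, 5.2]
force: [-2.2, -2.5, 4.9]
gripper_width: -0.001
finger_force: 2.7
[0.067, -0.726, -4.351, -0.0, 0.001, 0.001] F [-2.2 -2.5  4.9] case [-75.7 -33.2 102.5] rot [-1.8e+02  1.0e-01  5.2e+00] t 14.23 q [ -7.  22.   7. 120.  -4.  38. -82.] w -0.0
```

```bash
python3 -m pendant '[[[0,0,0.2,0,0,0],[0,0,0.4,0,0,0],[0,0,0.5,0,0,0],[0,0,0.5,0,0,0]]]'
python3 -m pendant '[[[0,0,-2,0,0,0],[0,0,-6,0,0,0],[0,-2,-10,0,0,0],[0,-5,-14,0,0,0],[0,-8,-16,0,0,0],[0,-8,-16,0,0,0],[0,-8,-16,0,0,0]]]'
python3 -c "
from h import *
row([0,38,150],5.1,case=True)
c=capture('wrist');save(c,'w8');W=pts(c);X=w2c(W.reshape(-1,3)).reshape(W.shape)
m=(abs(X[...,2]-102)<8)&(X[...,1]<-30)&(X[...,1]>-75)&(abs(X[...,0]+60)<25);print('lid z free edge',np.median(X[m][:,2]));
m=(abs(X[...,2]-102)<8)&(X[...,1]<65)&(X[...,1]>30)&(abs(X[...,0]+60)<25);print('lid z hinge side',np.median(X[m][:,2]));
m=(X[...,2]>160)&(X[...,2]<182)&(abs(X[...,0])<50)&(abs(X[...,1])<50)&(X[...,0]>-30);print('ball',X[m].min(0),X[m].max(0),m.sum())"
```

```text
t: 14.57
tool_pos: [0.4882, -0.0259, 0.1017]
eef_rot: [-179.9, 0.0, 5.1]
force: [-16.6, -1.3, 48.6]
gripper_width: 0.005
finger_force: 24.4
t: 15.15
tool_pos: [0.4819, 0.0569, 0.259]
eef_rot: [-179.9, -0.2, 5.5]
force: [-0.5, -0.3, -1.4]
gripper_width: -0.0
finger_force: 0.0
[7.4, 1.232, 10.929, -0.002, -0.004, 0.006] F [-0.5 -0.3 -1.4] case [-74.5  49.7 259. ] rot [-179.9   -0.2    5.5] t 15.15 q [-16.   9.   5. 113.  -1.  58. -94.] w -0.0
lid z free edge 103.25416701197601
lid z hinge side 103.67093026926355
ball [  0.3924138  -20.16770651 167.95527118] [ 15.83673454  -4.79743589 179.91402675] 553
```

View pics/w8.png

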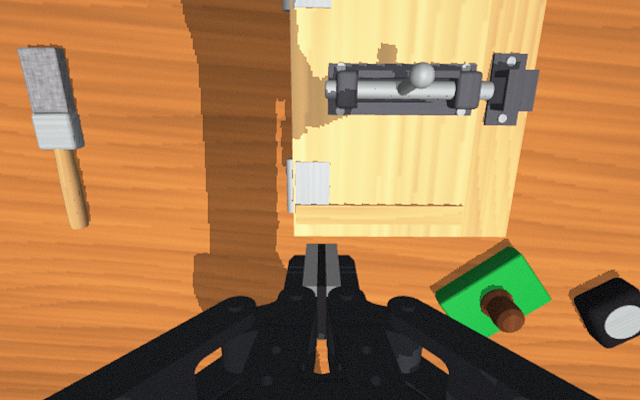

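```bash
python3 -m pendant '[[[4,2,0,0,0,0],[7.9,2.4,0,0,0,0],[7.9,2.4,2,0,0,0],[7.9,2.4,5,0,0,0],[7.9,2.4,8,0,0,0],[7.9,2.4,10.5,0,0,0],[7.9,2.4,11.7,0,0,0],[7.9,2.4,11.7,0,0,0],[7.9,2.4,11.7,0,0,0]]]'
python3 -c "
from h import *
row([6,-22,142],5.1,case=True)"
```

```text
t: 15.95
tool_pos: [0.5617, 0.0358, 0.1395]
eef_rot: [180.0, 0.1, 5.1]
force: [-0.1, 0.3, 0.3]
gripper_width: 0.005
finger_force: 0.0
[0.285, 4.364, -0.251, 0.001, 0.002, -0.0] F [-0.1  0.3  0.3] case [  3.2  21.6 139.5] rot [1.8e+02 1.0e-01 5.1e+00] t 15.95 q [-12.  25.   7. 109.  -4.  47. -89.] w 0.01
```

```bash
python3 -m pendant '[[[0.3,0.7,0,0,0,0],[0.3,1.2,0,0,0,0],[0.3,1.7,0,0,0,0],[0.3,2.2,0,0,0,0],[0.3,2.7,0,0,0,0],[0.3,3.2,0,0,0,0],[0.3,3.6,0,0,0,0],[0.3,3.9,0,0,0,0],[0.3,4.1,0,0,0,0],[0.3,4.1,0,0,0,0]]]'
python3 -c "
from h import *
row([6,-22,142],5.1,case=True)"
```

```text
t: 16.78
tool_pos: [0.5687, -0.0044, 0.1402]
eef_rot: [180.0, 0.0, 5.1]
force: [0.5, 0.3, 0.5]
gripper_width: -0.004
finger_force: 0.3
[-0.056, 0.296, -0.18, 0.0, 0.0, 0.0] F [0.5 0.3 0.5] case [  6.6 -19.  140.2] rot [180.    0.    5.1] t 16.78 q [ -9.  25.   7. 108.  -4.  47. -84.] w -0.0
```

```bash
python3 -m pendant '[[[0,0.2,0,0,0,0],[0,0.4,0,0,0,0],[0,0.6,0,0,0,0],[0,0.6,0,0,0,0]]]'
python3 -c "
from h import *
row([6,-22,142],5.1,case=True)
c=capture('wrist');save(c,'w9');W=pts(c);X=w2c(W.reshape(-1,3)).reshape(W.shape)
m=(X[...,2]>158)&(X[...,2]<182)&(X[...,0]<60)&(X[...,1]<-28)&(X[...,1]>-80)&(X[...,0]>-40);print('ball',X[m].min(0),X[m].max(0),m.sum())"
```

```text
t: 17.12
tool_pos: [0.5691, -0.0088, 0.1402]
eef_rot: [-179.9, 0.0, 5.2]
force: [-1.0, 3.1, 0.2]
gripper_width: -0.001
finger_force: 1.8
[-0.056, -0.152, -0.184, -0.001, 0.001, 0.001] F [-1.   3.1  0.2] case [  6.6 -23.5 140.2] rot [-179.9    0.     5.2] t 17.12 q [ -8.  25.   7. 108.  -4.  47. -84.] w -0.0
ball [  6.27017374 -52.76582633 158.06511434] [ 18.67160964 -28.00252051 181.96354102] 1531
```

```bash
python3 -m pendant '[[[0,0.2,0,0,0,0],[0,0.4,0,0,0,0],[0,0.5,0,0,0,0],[0,0.5,0,0,0,0]]]'
python3 -c "
from h import *
row([6,-22,142],5.1,case=True)"
```

```text
t: 17.5
tool_pos: [0.5694, -0.0097, 0.1402]
eef_rot: [-179.7, 0.0, 5.3]
force: [-1.7, 12.8, 2.4]
gripper_width: -0.002
finger_force: 6.4
[-0.074, -0.244, -0.177, -0.005, 0.001, 0.004] F [-1.7 12.8  2.4] case [  6.8 -24.4 140.2] rot [-179.7    0.     5.3] t 17.5 q [ -8.  25.   7. 108.  -4.  47. -83.] w -0.0
```

```bash
python3 -m pendant '[[[0,-1,0,0,0,0],[0,-2,0,0,0,0],[1.5,-2,0,0,0,0],[3.3,-2,-1,0,0,0],[3.3,-1,-1.9,0,0,0],[3.3,0,-1.9,0,0,0],[3.3,1.6,-1.9,0,0,0],[3.3,1.6,-1.9,0,0,0],[3.3,1.6,-1.9,0,0,0]]]'
python3 -c "
from h import *
row([16,-45,159],5.1,case=True)
c=capture('wrist');W=pts(c);X=w2c(W.reshape(-1,3)).reshape(W.shape)
m=(X[...,2]>158)&(X[...,2]<182)&(X[...,0]<27)&(X[...,1]<-28)&(X[...,1]>-80)&(X[...,0]>-60);print('ball',X[m].min(0),X[m].max(0),m.sum())"
```

```text
t: 18.25
tool_pos: [0.6032, -0.0298, 0.1589]
eef_rot: [179.9, 0.1, 4.9]
force: [-0.3, -0.8, 0.9]
gripper_width: 0.003
finger_force: 0.0
[-2.265, -0.232, -0.008, 0.001, 0.001, -0.003] F [-0.3 -0.8  0.9] case [ 38.6 -47.4 158.9] rot [1.799e+02 1.000e-01 4.900e+00] t 18.25 q [ -6.  27.   8. 102.  -4.  51. -82.] w 0.0
ball [  2.6448419  -50.26759485 174.78371606] [ 10.95867149 -45.46591038 179.31844445] 138
```

```bash
python3 -m pendant '[[[-1.2,-0.2,0,0,0,0],[-2.3,-0.2,0,0,0,0],[-3.1,-0.2,0,0,0,0],[-3.8,-0.2,0.1,0,0,0],[-4.6,-0.2,0.4,0,0,0],[-5.3,-0.2,0.7,0,0,0],[-5.9,-0.2,1.2,0,0,0],[-6.4,-0.2,1.8,0,0,0],[-6.8,-0.2,2.5,0,0,0],[-6.8,-0.2,2.5,0,0,0]]]'
python3 -c "
from h import *
row([-32.4,-45,126.6],5.1,case=True)"
```

```text
t: 19.13
tool_pos: [0.5342, -0.032, 0.1325]
eef_rot: [-180.0, 0.2, 5.1]
force: [-0.1, -0.8, -0.3]
gripper_width: -0.001
finger_force: 0.0
[-0.213, 0.153, 0.586, -0.0, 0.004, 0.0] F [-0.1 -0.8 -0.3] case [-30.3 -43.5 132.5] rot [-180.     0.2    5.1] t 19.13 q [ -6.  23.   7. 113.  -4.  44. -81.] w -0.0
```

```bash
python3 -m pendant '[[[-0.3,0,0.3,0,0,0],[-0.6,0,0.6,0,0,0],[-0.8,0,0.8,0,0,0],[-0.8,0,1,0,0,0],[-0.8,0,1.1,0,0,0],[-0.8,0,1.1,0,0,0]]]'
python3 -c "
from h import *
row([-38,-45,126.6],5.1,case=True)
c=capture('wrist');W=pts(c);save(c,'w10');X=w2c(W.reshape(-1,3)).reshape(W.shape)"
```

```text
t: 19.63
tool_pos: [0.5292, -0.0326, 0.1252]
eef_rot: [-180.0, -0.1, 5.1]
force: [-4.3, 0.2, 15.3]
gripper_width: 0.003
finger_force: 7.3
[-0.263, 0.137, -0.138, -0.0, -0.002, 0.001] F [-4.3  0.2 15.3] case [-35.4 -43.6 125.2] rot [-1.8e+02 -1.0e-01  5.1e+00] t 19.63 q [ -6.  23.   7. 114.  -4.  43. -81.] w 0.0
```

View pics/w10.png

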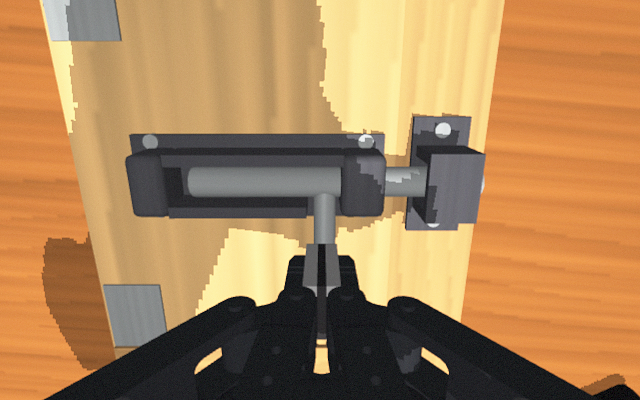

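```bash
python3 -m pendant '[[[0,0,-1,0,0,0],[0,0,-4,0,0,0],[-1,0,-8,0,0,0],[-3,0,-12,0,0,0],[-4,0,-14,0,0,0],[-4,0,-14,0,0,0],[-4,0,-14,0,0,0]]]'
python3 -c "
from h import *
row([-38,-45,126.6],5.1,case=True)
c=capture('wrist');W=pts(c);X=w2c(W.reshape(-1,3)).reshape(W.shape)
m=(X[...,2]>108)&(X[...,2]<150)&(X[...,0]<-42)&(X[...,0]>-75)&(abs(X[...,1]+45)<20);print('ball',X[m].min(0),X[m].max(0),m.sum())
for y in (60,-30,-60):
  m=(abs(X[...,2]-102)<8)&(abs(X[...,1]-y)<8)&(abs(X[...,0]-45)<20);print('lid',y,np.median(X[m][:,2]))
d=capture('scene');save(d,'s3')"
```

```text
t: 20.27
tool_pos: [0.4887, -0.0361, 0.2649]
eef_rot: [-180.0, -0.2, 5.1]
force: [-0.3, -0.4, 0.2]
gripper_width: 0.002
finger_force: 0.0
[3.742, 0.15, 13.844, -0.0, -0.004, 0.001] F [-0.3 -0.4  0.2] case [-75.9 -43.5 264.9] rot [-180.    -0.2    5.1] t 20.27 q [ -7.   9.   8. 112.  -1.  59. -83.] w 0.0
ball [-63.312893   -52.77245383 122.95497302] [-42.11113114 -38.04216707 134.23763905] 397
lid 60 103.52850208137613
lid -30 103.32613828634678
lid -60 103.27022659935737
```

View pics/s3.png

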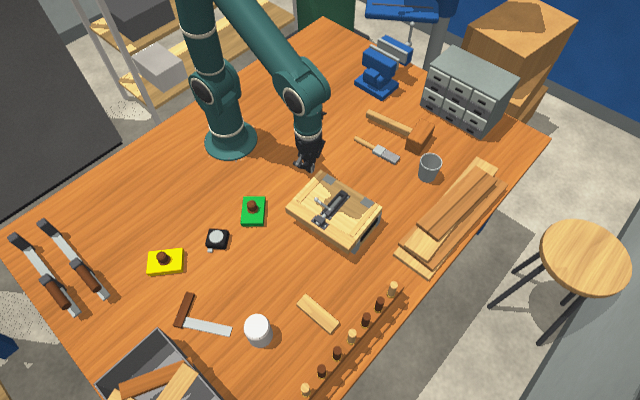

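```bash
python3 -c "
from rig import *
print(finish_job())"
```

```text
the job is handed in; nothing more can be done
None
```

I handed the job in at about 20 s of robot time. The row is pushed up tight and the beech sanding block is set flat across the case. The lid is shut, and the bolt is fully across with its handle down in the notch; I did not touch anything else on the bench.

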